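Open the touch-latch ware cupboard

TASK

Open the small ware cupboard on the pottery bench. It has no handle: press its shut door in near the free edge, let go so that the catch's spring pushes the door ajar by itself, then, with a finger behind the door, push it from its inner side until it stands wide open, square to the cupboard front or close to it, and leave it there. Only push with the fingers: do not pinch the door, and leave the mugs, the jar and the bowl where they stand.

Things in the scene. Friction and masses are not known exactly. Their poses are not given: they have to be found in the camera images.
- cupboard: Plywood cupboard fixed to the bench, 200 mm deep, 200 mm wide, 200 mm high, top at z = 200 mm. Origin: centre of its underside. Its x axis runs from the front to the back (the door closes the -x side; the carcass front edges lie at x = -100 mm), y is its width, z up. The door's hinge is on the +y side, its free edge on the -y side. It stands with the door turned to the robot's right and somewhat away from the robot, the hinge nearer the robot.
- door (a joint): Door angle, rad: 0 shut, positive outward. Shut, it presses in to a stop at about -0.03 (6 mm at the free edge), with 4 to 6 N near the free edge; the catch lets go at about -0.015, so press to the stop. Let go, a sprung rod pushes it out to about 0.6, where it stays. From there it swings freely, stays where left (stiff, damped hinge), stops at 1.9. 1.57 is square to the front.
- door_press (a point): Point on the door's outer face where a person presses, 30 mm from the free edge and 25 mm below the top edge of the door, 172 mm above the bench. Moves with the door. Its axes are the door's: x points from the outer face to the inner face, y along the door from free edge to hinge, z up.
- door_hinge (a point): Point on the upright hinge axis, at the door's top edge (197 mm above the bench), in the plane of the door's inner face, at the door's hinge-side edge, where two steel hinge knuckles show. Axes of the door, as for door_press.
- door_face: Outer skin of the door: white laminate, 200 mm wide, from 3 to 197 mm above the bench, 9 mm thick, glued on the inner skin (door 18 mm thick in all). Shut, the door's inner face is 6 mm in front of the carcass. Origin on the hinge axis at bench height; axes of the door.
- door_back: Inner skin of the door: plywood, 200 mm wide, from 3 to 197 mm above the bench, 9 mm thick. On its inner side, 24 to 44 mm from the free edge and 63 to 77 mm above the bench, a small steel striker stands out 44 mm. The push rod comes out of the cupboard 50 mm from the hinge, 70 mm above the bench; above 90 mm the space behind the door is clear. Origin on the hinge axis at bench height; axes of the door.
- mug_a: Bystander: grey mug, 80 mm across, 85 mm high, beside the cupboard's free-edge side. Origin: centre of its underside.
- mug_b: Bystander: dark mug, 80 mm across, 85 mm high, on the robot's right. Origin: centre of its underside.
- jar: Bystander: white jar, 70 mm across, 110 mm high, on the robot's right, the farthest out. Origin: centre of its underside.
- bowl: Bystander: grey bowl, 120 mm across, 50 mm high, on the robot's right. Origin: centre of its underside.

How it is judged:
By the outcome, as a careful person would: the job done as asked, in the order asked, and still so for the second after the job is handed in, with the robot touching nothing.
It also fails if it takes over 45 s, if anything falls off the work surface, if the arm or the gripper's body presses on something with over 40 N, if the wrist force passes 120 N, or if a joint passes its speed limit or range.

ROBOT

A 6-joint arm with a two-finger parallel gripper is mounted at the origin on the work surface. World frame = base frame: x ahead of the robot, y to its left, z up, the work surface at z = 0. Lengths are in m, angles in rad, forces in N, time in s.
With the tool pointing down it reaches from about 0.3 to 0.875 m from the base axis. Payload 6.4 kg.
Tool frame: the origin (TCP) lies midway between the tips of the shut fingers; the grasp point (between the pads) lies 19 mm behind it; z points along the fingers, y is the line along which they close (so a half turn about z gives the same grasp; the last joint's range is limited). The gripper opens to 85 mm and grips with 20 to 120 N. Pads are 22 mm wide; open, the fingers measure 114 mm over their backs; the gripper's body (76 mm by 85 mm) begins 54 mm behind the grasp point. The pads swing forward as they close: fully open they stand 13 mm farther back than shut.
Start: joints at [1.1, 0.181, 1.607, -0, 1.354, -0.206], TCP at [0.15, 0.555, 0.231] pointing down, gripper open.
Joint ranges: [-2.99, 2.99], [-0.89, 2.07], [0.3, 2.58], [-1.14, 4.28], [0, 2.63], [-3.12, 3.12]. Speed limits (rad/s): [2.57, 2.57, 3.01, 3.14, 3.14, 3.14].

INTERFACE

Orientations are given as a unit quaternion [w, x, y, z].
In Python, from bench import ctrl gives the robot as it stands. The module is installed in compiled form; this text tells all that it offers.
- The arm moves only by the tool move_arm, never from a script. Its argument "plan" is one flat list of numbers, 6 for each row, row after row: the shift along the world's x, y, z in units of 50 mm (1.0 is 50 mm), then the turn, a rotation vector about the world's x, y, z in rad. A call has 1 to 10 rows; each row is the pose to reach, as a shift and turn from the pose commanded when the call began; what a row does not reach only later rows make up. A row lasts 1/8 s, in which the tool goes at most 62.5 mm and 10.7 degrees, less where a joint would pass 70% of its speed; a pose out of reach is approached as far as the arm can. A call with a gripper value outside its range is refused whole. "grip" is the finger opening in mm, from 0 to 85.4, set as the call begins (left out, the last holds). The fingers move at their own pace and stop on an object; the grip force is fixed at half the most. Time passes only in rows, so rows that repeat a pose let the fingers close. It gives the time, the measured TCP pose, the force, the opening and the grip force at its end, in the units of the state.
- ctrl.get_obs(): the state, without advancing time (a new reading comes with each control period).
- ctrl.camera(name): name is "side" or "top" or "wrist"; returns a dict with "pixels" (420x560x3 uint8, red, green, blue), "fx", "fy", "cx", "cy" (pixels), "origin" and "attitude" of the camera in the world. Camera axes: x right, y down, z forward; pixel columns grow to the right and rows downward; lengths in m; the calibration is good to about 2 mm. A picture is of the moment at which its call begins. There is no depth.
- ctrl.hand_in(): hands the job in; it is judged then, once.
The state is a dict: "time_s": time; "q": joint angles; "dq": joint speeds; "joint_efforts": joint torques, N m; "eef_pos": TCP position; "eef_rot": TCP orientation; "wrist_force": force on the tool from outside, world axes, zero at the start; "torque": the same for the moment, N m; "opening": opening from 0.0 (shut) to 1.0 (fully open); "grasp_force": force on a finger pad.
Only numpy, scipy, OpenCV 4.12 (cv2) and the standard library are available. Lean on these libraries where they do the work, as an engineer would, in place of code of your own. Each camera call takes 0.05 s, during which the arm holds its last target. There are 200 camera calls.

## Working session

There is one attempt and no reset: what is moved stays moved. The work goes in short steps, Python scripts to look and compute and a tool call to move; the robot and the scene stay as the last step left them, time stands still between calls to the robot, and variables do not carry over. Pictures are saved under pics/ and viewed, at most 10 in all, crops included, and the job is handed in when it is done.

Besides the shell and the picture viewer there is one more tool, called after "Emit:" as name(argument=value, ...), one argument or row to a line, values as JSON. move_arm: Moves the arm, as the interface text tells. Its arguments: {"type":"object","properties":{"plan":{"type":"array"},"grip":{"type":"number"}},"required":["plan"]}

```bash
mkdir -p pics
cat > h.py <<'E'
import numpy as np, cv2
from scipy.spatial.transform import Rotation as R
from bench import ctrl
def shot(n,f):
    c=ctrl.camera(n); cv2.imwrite(f'pics/{f}.png',c['pixels'][:,:,::-1]); return c
def rot(c):
    a=np.array(c['attitude'],float)
    return a if a.shape==(3,3) else R.from_quat(a[[1,2,3,0]]).as_matrix()
def onz(c,u,v,z):
    d=rot(c)@np.array([(u-c['cx'])/c['fx'],(v-c['cy'])/c['fy'],1]); o=np.array(c['origin'])
    return o+d*(z-o[2])/d[2]
def proj(c,p):
    q=rot(c).T@(np.array(p)-np.array(c['origin'])); return c['fx']*q[0]/q[2]+c['cx'],c['fy']*q[1]/q[2]+c['cy']
E
python3 - <<'E'
from h import *
import pickle
for n in('top','side'):
    c=shot(n,n+'0'); pickle.dump(c,open(n+'0.pkl','wb')); print(n,c['fx'],c['cx'],c['cy'],c['origin'],c['attitude'])
print(ctrl.get_obs())
E
```

```text
top 504.1545777966277 268.8336852896941 213.48025909271394 [0.42399522 0.04020269 1.44989543] [ 0.02786043 -0.70304471  0.70945614 -0.04029785]
side 445.78110439511755 277.1984787659789 223.10900902530966 [ 0.0195257  -0.83643867  0.8893295 ] [-0.43288315  0.85788938 -0.24872643  0.12154485]
{'time_s': 0.1, 'q': array([ 1.09966482e+00,  1.81516924e-01,  1.60788072e+00,  1.88859923e-05,
        1.35381967e+00, -2.06330739e-01]), 'dq': array([ 1.30249648e-04,  3.91323224e-04, -3.07907039e-03, -1.42601227e-03,
        1.47281089e-05,  1.00476012e-03]), 'joint_efforts': array([ 1.56918493e-03, -4.45867431e+01, -3.52243388e+01, -2.23182496e-04,
        4.02413032e-03,  1.76972975e-05]), 'eef_pos': array([0.15025369, 0.55451223, 0.23045923]), 'eef_rot': array([-2.78625784e-04,  1.32015873e-01,  9.91247270e-01, -7.63107749e-04]), 'wrist_force': array([-0.15568907, -0.37262556, -0.8956895 ]), 'torque': array([-0.04214031,  0.00411614,  0.0159858 ]), 'grasp_force': 0.0, 'opening': 1.0013563197158533}
```

View pics/top0.png

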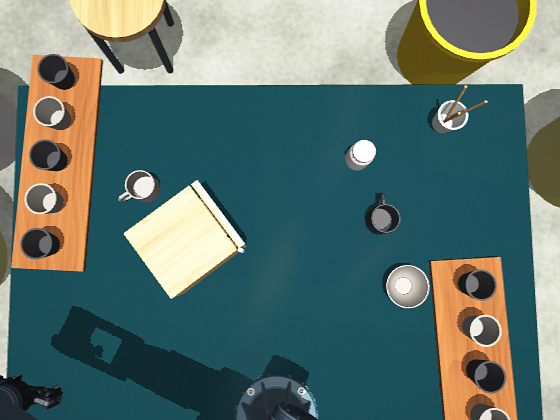

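View pics/side0.png

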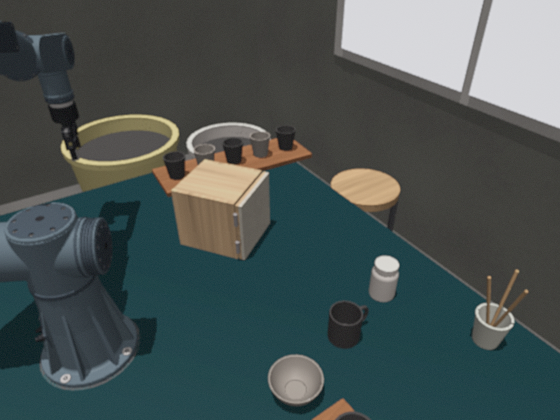

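The top view shows the cupboard with top corners at about (194,183), (124,233), (171,298) and (240,249). The door strip runs from its free edge at (198,181) to its hinge at (243,248). mug_a is at (142,186), and the other items are well to the right (x > 345). In the side view, the white door face spans columns 238–270.

Run:
```python
from h import *
import pickle
c=pickle.load(open('top0.pkl','rb')); im=c['pixels']
hsv=cv2.cvtColor(im,cv2.COLOR_RGB2HSV)
roi=np.zeros(im.shape[:2],np.uint8); roi[170:305,115:255]=1
wood=cv2.inRange(hsv,(10,40,120),(35,160,255))*roi
k=max(cv2.findContours(wood,0,1)[0],key=cv2.contourArea)
box=cv2.boxPoints(cv2.minAreaRect(k)); 
for u,v in box: print('wood',u,v,onz(c,u,v,.2).round(4))
print([np.linalg.norm(onz(c,*box[i],.2)-onz(c,*box[(i+1)%4],.2)).round(4) for i in range(4)])
cr=cv2.resize(im[165:265,170:260],None,fx=6,fy=6,interpolation=cv2.INTER_NEAREST); cv2.imwrite('pics/crop.png',cr[:,:,::-1])
```

```text
wood 122.44002 233.92003 [0.4971 0.3796 0.2   ]
wood 192.52 181.36002 [0.6271 0.2076 0.2   ]
wood 242.56001 248.08 [0.4594 0.0834 0.2   ]
wood 172.48003 300.64 [0.3329 0.2551 0.2   ]
[np.float64(0.2156), np.float64(0.2086), np.float64(0.2132), np.float64(0.2061)]
```

View pics/crop.png

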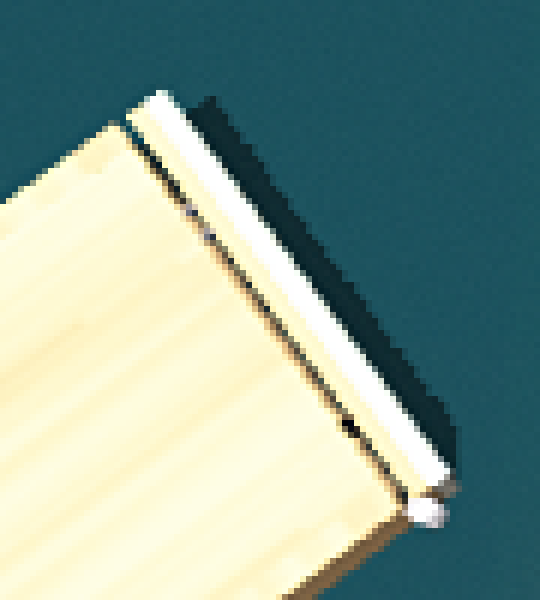

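The crop shows the door's top edge, with outer corners at full-frame pixels (198.5,181) and (245,243.7). The inner corners are at (191.3,184) and (238,248.3), and the hinge knuckle is at (241,250).

Run:
```python
from h import *
import pickle
c=pickle.load(open('top0.pkl','rb'))
P=[onz(c,u,v,.197) for u,v in [(198.5,181),(245,243.7),(191.3,184),(238,248.3)]]
for p in P: print(p.round(4))
print(np.linalg.norm(P[0]-P[1]),np.linalg.norm(P[2]-P[3]),np.linalg.norm(P[0]-P[2]))
fo,ho=P[0],P[1]; d=(ho-fo)/np.linalg.norm(ho-fo); n=np.array([d[1],-d[0],0]); 
if n@(P[0]-P[2])<0:n=-n
print('dir free->hinge',d,'outward n',n,np.degrees(np.arctan2(n[1],n[0])))
print('press',fo+.03*d-[0,0,.025])
for u,v in [(142,186)]: print('mug_a',onz(c,u,v,.085))
s=pickle.load(open('side0.pkl','rb'))
for p in P: print(proj(s,p))
```

```text
[0.6283 0.1931 0.197 ]
[0.4703 0.0774 0.197 ]
[0.6209 0.211  0.197 ]
[0.459  0.0948 0.197 ]
0.1958595964592494 0.19923633167240726 0.019456404892720568
dir free->hinge [-0.80708985 -0.59042863  0.        ] outward n [ 0.59042863 -0.80708985 -0.        ] -53.81256905044035
press [0.60413534 0.17534125 0.172     ]
mug_a [0.63394472 0.36016366 0.085     ]
(np.float64(268.2787406840662), np.float64(172.46599520868114))
(np.float64(240.94004882228603), np.float64(205.98027259319733))
(np.float64(263.2144808202182), np.float64(170.66749680598014))
(np.float64(234.3730186705331), np.float64(204.23161714533742))
```

Emit:
move_arm(
  plan=[0.5,-0.4,1.0,0,0,-0.1,9.7,-8.4,1.4,0,0,-0.67,9.7,-8.4,1.4,0,0,-0.67,9.7,-8.4,1.4,0,0,-0.67,9.7,-8.4,1.4,0,0,-0.67,9.7,-8.4,1.4,0,0,-0.67,9.7,-8.4,1.4,0,0,-0.67,9.7,-8.4,1.4,0,0,-0.67,9.7,-8.4,1.4,0,0,-0.67,9.7,-8.4,1.4,0,0,-0.67],
  grip=0,
)

```text
time_s: 1.35
eef_pos: [0.6009, 0.1645, 0.2994]
eef_rot: [-0.0, 0.451, 0.893, -0.0]
wrist_force: [-0.8, 0.8, 0.8]
opening: -0.0
grasp_force: 0.0
```

Emit:
move_arm(
  plan=[0.6,-0.6,0,0,0,0,0.6,-0.6,0,0,0,0,0.6,-0.6,0,0,0,0],
)

```text
time_s: 1.72
eef_pos: [0.6291, 0.1364, 0.299]
eef_rot: [-0.001, 0.451, 0.893, -0.0]
wrist_force: [0.3, -1.0, 0.5]
opening: -0.001
grasp_force: 0.0
```

Emit:
move_arm(
  plan=[0,0,-1.2,0,0,0,0,0,-2.4,0,0,0,0,0,-2.9,0,0,0,0,0,-2.9,0,0,0],
)

```text
time_s: 2.22
eef_pos: [0.627, 0.1375, 0.1523]
eef_rot: [-0.002, 0.45, 0.893, -0.001]
wrist_force: [-0.1, 0.7, 0.6]
opening: -0.003
grasp_force: 0.0
```

Run:
```python
from h import *
c=shot('side','s1');t=shot('top','t1')
a=cv2.resize(c['pixels'][80:280,150:350],(400,400));b=cv2.resize(t['pixels'][120:320,100:300],(400,400))
cv2.imwrite('pics/m1.png',np.hstack([a,b])[:,:,::-1])
```

```text
(no output)
```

View pics/m1.png

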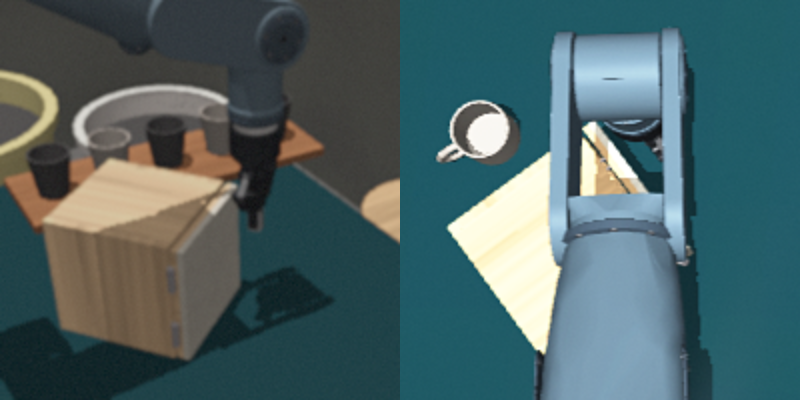

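The shut fingers stand in front of the door near its free edge, with the tip at about (277,194) in the full side frame, and they aren't touching it. I'll press in now.

Emit:
move_arm(
  plan=[-0.15,0.2,0,0,0,0,-0.27,0.36,0,0,0,0,-0.3,0.41,0,0,0,0,-0.33,0.45,0,0,0,0,-0.35,0.48,0,0,0,0,-0.35,0.48,0,0,0,0],
)

```text
time_s: 3.08
eef_pos: [0.6122, 0.16, 0.1547]
eef_rot: [-0.0, 0.451, 0.893, -0.0]
wrist_force: [0.8, 0.3, 0.5]
opening: 0.002
grasp_force: 0.0
```

Emit:
move_arm(
  plan=[-0.035,0.05,0,0,0,0,-0.07,0.1,0,0,0,0,-0.105,0.145,0,0,0,0,-0.105,0.145,0,0,0,0],
)

```text
time_s: 3.58
eef_pos: [0.6075, 0.1668, 0.1549]
eef_rot: [0.001, 0.451, 0.893, -0.0]
wrist_force: [2.9, -3.2, -0.8]
opening: 0.003
grasp_force: 0.0
```

Emit:
move_arm(
  plan=[-0.024,0.032,0,0,0,0,-0.047,0.065,0,0,0,0,-0.06,0.08,0,0,0,0,-0.06,0.08,0,0,0,0],
)

```text
time_s: 4.08
eef_pos: [0.6058, 0.1694, 0.1553]
eef_rot: [0.002, 0.451, 0.893, -0.0]
wrist_force: [7.4, -8.9, -1.9]
opening: -0.002
grasp_force: 0.0
```

Emit:
move_arm(
  plan=[0.5,-0.65,0,0,0,0,1.1,-1.45,0,0,0,0,1.8,-2.3,0,0,0,0,2.4,-2.9,0,0,0,0,2.4,-2.9,1,0,0,0,2.4,-2.9,2.2,0,0,0,2.4,-2.9,3,0,0,0,2.4,-2.9,3,0,0,0,2.4,-2.9,3,0,0,0,2.4,-2.9,3,0,0,0],
)

```text
time_s: 5.32
eef_pos: [0.723, 0.0267, 0.3021]
eef_rot: [-0.002, 0.45, 0.893, -0.001]
wrist_force: [-0.4, -0.1, -0.6]
opening: -0.003
grasp_force: 0.0
```

Run:
```python
from h import *
import pickle
c=shot('side','s2');t=shot('top','t2'); pickle.dump(t,open('t2.pkl','wb'))
a=cv2.resize(c['pixels'][80:280,150:350],(400,400));b=cv2.resize(t['pixels'][120:320,100:300],(400,400))
cv2.imwrite('pics/m2.png',np.hstack([a,b])[:,:,::-1])
```

```text
(no output)
```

View pics/m2.png

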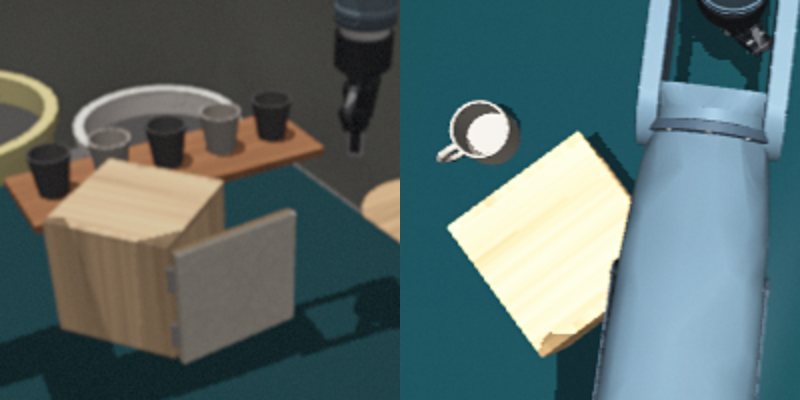

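The door now stands ajar by itself. Its free top corner is at about (297,186) in the full side frame, the gripper is clear, and mug_a hasn't moved.

Run:
```python
from h import *
c=ctrl.camera('side')
p=onz(c,297.5,185.5,.197); H=np.array([.461,.094]); v=p[:2]-H
print(p,np.linalg.norm(v),np.radians(36.2)-np.arctan2(v[1],v[0]))
```

```text
[0.66119208 0.0814915  0.197     ] 0.2005824796205185 0.6942105528635377
```

Emit:
move_arm(
  plan=[-0.7,0.9,0,0,0,0,-1.4,1.8,0,0,0,0,-1.86,2.4,0,0,0,0,-1.86,2.4,0,0,0,0,-1.86,2.4,0,0,0,0],
)

```text
time_s: 6.1
eef_pos: [0.6312, 0.1461, 0.3046]
eef_rot: [0.0, 0.45, 0.893, -0.0]
wrist_force: [0.1, -0.4, 0.2]
opening: 0.0
grasp_force: 0.0
```

Emit:
move_arm(
  plan=[0,0,-1.1,0,0,0,0,0,-2.2,0,0,0,0,0,-3,0,0,0,0,0,-3,0,0,0,0,0,-3,0,0,0],
)

```text
time_s: 6.72
eef_pos: [0.6325, 0.1456, 0.1565]
eef_rot: [0.001, 0.451, 0.893, 0.001]
wrist_force: [-0.3, 0.2, 0.6]
opening: -0.004
grasp_force: 0.0
```

Emit:
move_arm(
  plan=[-0.05,-0.3,0,0,0,0,-0.1,-0.6,0,0,0,0,-0.1,-0.85,0,0,0,0,-0.1,-1.1,0,0,0,0,-0.1,-1.4,0,0,0,0,-0.2,-1.8,0,0,0,0,-0.3,-2.2,0,0,0,0,-0.3,-2.2,0,0,0,0],
)

```text
time_s: 7.72
eef_pos: [0.6156, 0.0342, 0.1544]
eef_rot: [-0.0, 0.452, 0.892, -0.0]
wrist_force: [0.5, 0.2, -0.1]
opening: -0.001
grasp_force: 0.0
```

Emit:
move_arm(
  plan=[-0.1,-0.25,0,0,0,0,-0.24,-0.5,0,0,0,0,-0.38,-0.72,0,0,0,0,-0.55,-0.93,0,0,0,0,-0.72,-1.1,0,0,0,0,-0.88,-1.26,0,0,0,0,-0.88,-1.26,0,0,0,0],
)

```text
time_s: 8.6
eef_pos: [0.5714, -0.0273, 0.1547]
eef_rot: [-0.0, 0.451, 0.893, -0.0]
wrist_force: [0.1, 0.3, -0.9]
opening: 0.001
grasp_force: 0.0
```

Run:
```python
from h import *
c=shot('side','s3');t=shot('top','t3')
a=cv2.resize(c['pixels'][80:280,150:350],(400,400));b=cv2.resize(t['pixels'][120:320,100:300],(400,400))
cv2.imwrite('pics/m3.png',np.hstack([a,b])[:,:,::-1])
```

```text
(no output)
```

View pics/m3.png

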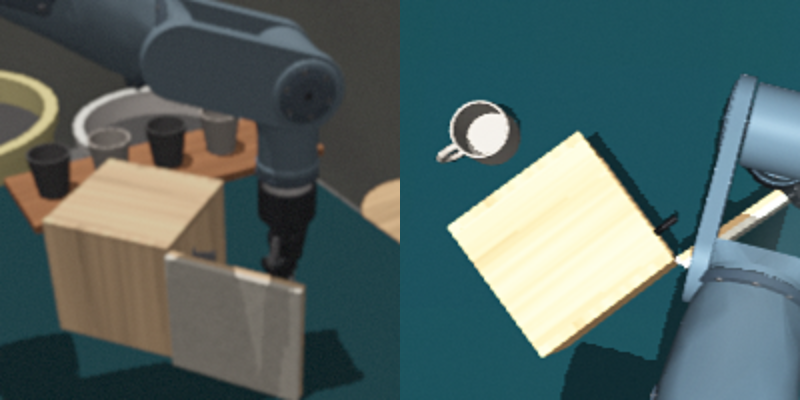

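The door stands about square to the front: its top edge runs from (238,251) to (295,216) in the full top frame, and the finger is behind it. I'll back off and measure it.

Emit:
move_arm(
  plan=[0.3,0.2,0,0,0,0,0.8,0.6,0,0,0,0,0.8,0.6,1,0,0,0,0.8,0.6,2.1,0,0,0,1.5,1.5,3,0,0,0,2,2.5,3,0,0,0,2,3.5,3,0,0,0,2,4.5,3,0,0,0,2,4.5,3,0,0,0,2,4.5,3,0,0,0],
)

```text
time_s: 9.95
eef_pos: [0.6719, 0.1984, 0.3043]
eef_rot: [-0.0, 0.45, 0.893, -0.0]
wrist_force: [-0.4, 0.3, 0.3]
opening: 0.0
grasp_force: 0.0
```

Run:
```python
from h import *
import pickle
c=shot('side','s4');t=shot('top','t4'); pickle.dump(t,open('t4.pkl','wb'))
a=cv2.resize(c['pixels'][80:280,150:350],(400,400));b=cv2.resize(t['pixels'][170:270,210:310],(400,400))
cv2.imwrite('pics/m4.png',np.hstack([a,b])[:,:,::-1])
```

```text
(no output)
```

View pics/m4.png

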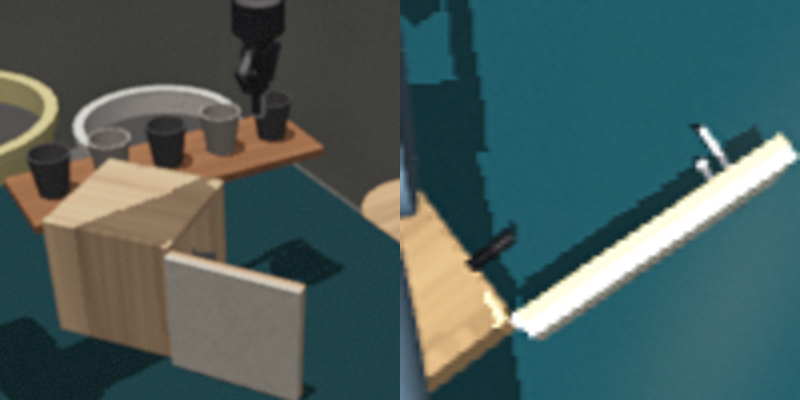

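The gripper is clear. The door's inner top edge runs from (238.8,249.5) to (305,203.8) in the full top frame, parallel to the cupboard's side.

Run:
```python
from h import *
import pickle
c=pickle.load(open('t4.pkl','rb'))
a,b=onz(c,238.75,249.5,.197),onz(c,305,203.75,.197); v=b-a
print(np.linalg.norm(v),np.radians(36.2)-np.arctan2(v[1],v[0]))
d=ctrl.hand_in(); print(d)
```

```text
0.20090985919879104 1.606629874665367
the job is handed in; nothing more can be done
None
```

The cupboard door is open at about 1.6 rad, roughly square to the front. I pressed it in, let it spring ajar, then pushed it open from its inner side with the fingers shut. The arm is clear, mug_a looked untouched, the arm stayed away from the other mug, jar and bowl (not rechecked afterwards), and the job was handed in at about 10 s.

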